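# Close the four coffee-corner canisters, each with its own lid

## Robot

A 6-joint arm with a two-finger parallel gripper is mounted at the origin on a cart in front of the work surface, level with it; the furniture and walls round the work are solid. World frame = base frame: x ahead of the robot, y to its left, z up, the work surface at z = 0. Lengths are in m, angles in rad, forces in N, time in s.
With the tool pointing down it reaches from about 0.325 to 0.85 m from the base axis. Payload 15.5 kg.
Tool frame: the origin (TCP) lies between the finger pads; the fingertips stand 11 mm ahead of it and the grasp point (between the pads) lies 8 mm behind it; z points along the fingers, y is the line along which they close (so a half turn about z gives the same grasp; the last joint's range is limited). The gripper opens to 91 mm and grips with 3 to 60 N. Pads are 32 mm wide; open, the fingers measure 118 mm over their backs; the gripper's body (76 mm by 178 mm) begins 60 mm behind the grasp point.
Start: joints at [1.044, 0.494, 1.345, -0, 1.302, -0.096], TCP at [0.262, 0.568, 0.225] pointing down, gripper open.
Joint ranges: [-2.91, 2.91], [-0.82, 2.16], [0.22, 2.67], [-1.22, 4.37], [0.12, 2.79], [-3.08, 3.08]. Speed limits (rad/s): [1.89, 1.89, 2.57, 3.01, 3.01, 3.01].

## Interface

Orientations are given as [roll, pitch, yaw] about the fixed x, y, z axes, in that order (R = Rz(yaw) Ry(pitch) Rx(roll)).
In Python, from plant import env, optics, finish_job gives the robot as it stands. The module is installed in compiled form; this text tells all that it offers. Calls block until the motion is done:
- env.move_to(position, orientation): joint-space move of the TCP to a pose.
- env.line_to(position, rotation=None, feed=0.15, contact_N=None): straight line of the TCP; rotation=None keeps the orientation; feed is the mean speed in m/s. With contact_N (N) it stops when the force on the tool has changed by that much, and returns True; else False.
- env.move_joints(angles): joint-space move.
- env.ungrasp() and env.grab(strength=None): open the fingers fully, or close them until they stop; strength is the grip in N (None keeps the last).
- env.dwell(seconds).
- env.ik(position, orientation): joint angles nearest the present ones, or None.
- env.state(): the state.
- optics.get_image(name): name is "scene" or "top" or "wrist"; returns the picture (384x512x3 uint8, red, green, blue); there is no depth.
- optics.camera_model(name): a dict with "intrinsics" (3x3 intrinsics, pixels), "rvec" (rotation vector, rad) and "tvec" (3), from world to camera coordinates, as OpenCV has them. Camera axes: x right, y down, z forward; pixel columns grow to the right and rows downward; lengths in m; the calibration is good to about 2 mm. A picture is of the moment at which its call begins: read the wrist's pose just before it. camera_model takes no time and is no camera call; for the wrist camera it gives the pose at the moment of the call.
A pose or a line that the arm cannot do raises env.MotionError and nothing moves.
- finish_job(): hands the job in; it is judged then, once.
The state is a dict: "time_s": time; "joints": joint angles; "dq": joint speeds; "effort": joint torques, N m; "tool_pos": TCP position; "tcp_rot": TCP orientation; "force": force on the tool from outside, world axes, zero at the start; "wrist_torque": the same for the moment, N m; "grip_width": finger opening in m; "gripper_force": force on a finger pad.
Only numpy, scipy, OpenCV 4.12 (cv2) and the standard library are available. Lean on these libraries where they do the work, as an engineer would, in place of code of your own. Each camera call takes 0.05 s, during which the arm holds its last target. There are 200 camera calls.

## Task

The coffee break is over: close the four stoneware canisters. Put on each canister the wooden lid that matches its shape and size, plug down in the mouth so that the lid lies level on the rim all round. Set each lid down rather than dropping it, leave the canisters standing where they are, and do not knock any of them over.

Things in the scene. Friction and masses are not known exactly. Their poses are not given: they have to be found in the camera images.
- large_round_canister: grey-blue stoneware canister without its lid, round, 104 mm across outside, 84 mm high, wall 5 mm, upright and open at the top (it holds two coffee pods); loose, about 0.7 kg. Origin: centre of its underside; z up; the rim is at z = 84 mm. Its lid is the one of the same outline.
- large_round_lid: wooden lid, round, 104 mm across, right way up, ~0.09 kg. From below: plug 12 mm high, tapered (gap to the mouth 8 mm at its bottom, 2.5 mm at its top); 7 mm plate, outline as its canister; central square knob 24x24 mm, 28 mm high, sides along x, y. Origin: centre of underside; plate top z = 19 mm, knob top 47. Closed: origin 72 mm above the canister's. Fits at any yaw.
- small_round_canister: grey-blue stoneware canister without its lid, round, 78 mm across outside, 66 mm high, wall 5 mm, upright and open at the top (it holds sugar lumps); loose, about 0.7 kg. Origin: centre of its underside; z up; the rim is at z = 66 mm. Its lid is the one of the same outline.
- small_round_lid: wooden lid, round, 78 mm across, right way up, ~0.09 kg. From below: plug 12 mm high, tapered (gap to the mouth 8 mm at its bottom, 2.5 mm at its top); 7 mm plate, outline as its canister; central square knob 24x24 mm, 28 mm high, sides along x, y. Origin: centre of underside; plate top z = 19 mm, knob top 47. Closed: origin 54 mm above the canister's. Fits at any yaw.
- square_canister: grey-blue stoneware canister without its lid, rounded square, 88 by 88 mm outside, 74 mm high, wall 5 mm, upright and open at the top (it holds biscuits); loose, about 0.7 kg. Origin: centre of its underside; z up; the rim is at z = 74 mm. Its lid is the one of the same outline.
- square_lid: wooden lid, rounded square, 88 by 88 mm, right way up, ~0.09 kg. From below: plug 12 mm high, tapered (gap to the mouth 8 mm at its bottom, 2.5 mm at its top); 7 mm plate, outline as its canister; central square knob 24x24 mm, 28 mm high, sides along x, y. Origin: centre of underside; plate top z = 19 mm, knob top 47. Closed: origin 62 mm above the canister's. Fits in any quarter turn.
- oblong_canister: grey-blue stoneware canister without its lid, rounded oblong, 70 mm in x by 116 mm in y outside, 58 mm high, wall 5 mm, upright and open at the top (it holds a row of tea bags); loose, about 0.7 kg. Origin: centre of its underside; z up; the rim is at z = 58 mm. Its lid is the one of the same outline.
- oblong_lid: wooden lid, rounded oblong, 70 mm in x by 116 mm in y, right way up, ~0.09 kg. From below: plug 12 mm high, tapered (gap to the mouth 8 mm at its bottom, 2.5 mm at its top); 7 mm plate, outline as its canister; central square knob 24x24 mm, 28 mm high, sides along x, y. Origin: centre of underside; plate top z = 19 mm, knob top 47. Closed: origin 46 mm above the canister's. Fits either way round.

How it is judged:
By the outcome, as a careful person would: the job done as asked, in the order asked, and still so for the second after the job is handed in, with the robot touching nothing.
It also fails if it takes over 128 s, if anything falls off the work surface, if the arm or the gripper's body presses on something with over 40 N, if the wrist force passes 120 N, or if a joint passes its speed limit or range.

## Working session

There is one attempt and no reset: what is moved stays moved. The work goes in short steps, each a Python script; the robot and the scene stay as the last script left them, time stands still between calls to the robot, and variables do not carry over. Pictures are saved under pics/ and viewed, at most 14 in all, crops included, and the job is handed in when it is done.

```bash
mkdir -p pics; python3 - <<'E'
from plant import env, optics
import cv2
for n in ("scene","top"):
    cv2.imwrite(f"pics/{n}0.png",optics.get_image(n)[:,:,::-1])
    m=optics.camera_model(n); print(n,m)
s=env.state(); print(s['time_s'],s['tool_pos'],s['tcp_rot'],s['grip_width'])
E
```

```text
scene {'intrinsics': array([[404.83713458,   0.        , 251.22434691],
       [  0.        , 404.83713458, 191.02486519],
       [  0.        ,   0.        ,   1.        ]]), 'rvec': array([ 2.0220396 , -0.83470608,  0.44562593]), 'tvec': array([-0.33839558,  0.23601122,  0.76896647])}
top {'intrinsics': array([[478.65834034,   0.        , 250.95563564],
       [  0.        , 478.65834034, 190.28265426],
       [  0.        ,   0.        ,   1.        ]]), 'rvec': array([ 2.18593448, -2.21494121,  0.04328577]), 'tvec': array([0.00346447, 0.46856343, 1.57424123])}
0.1 [0.26139874 0.56736189 0.22441031] [-3.14053757e+00 -1.07558558e-04  2.70981471e+00] 0.09169238005534854
```

View pics/scene0.png

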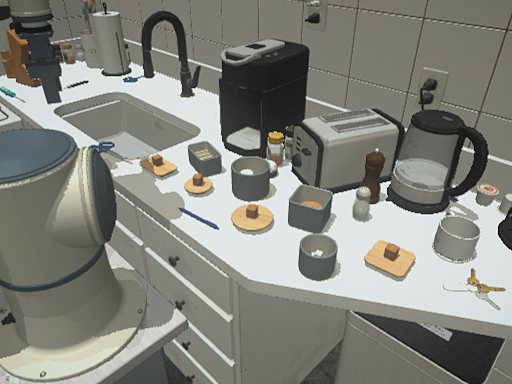

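View pics/top0.png

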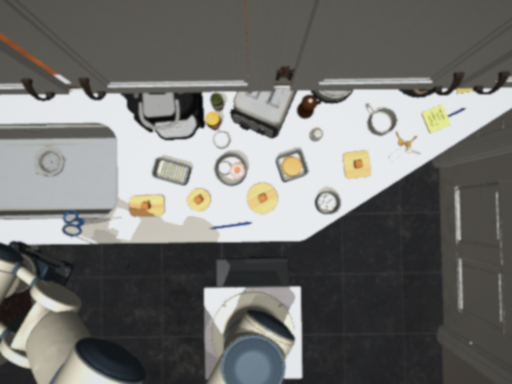

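The top view shows the canisters (oblong 172,170; large round 231,168; square 291,165; small round 327,201) and the lids (oblong 147,205; small round 199,200; large round 262,197; square 356,164).

```bash
cat > h.py <<'E'
import numpy as np, cv2
from plant import env, optics
def proj(m,P):
    return cv2.projectPoints(np.float64(P).reshape(-1,1,3),m['rvec'],m['tvec'],m['intrinsics'],None)[0].reshape(-1,2)
def unproj(m,uv,z):
    R=cv2.Rodrigues(m['rvec'])[0]; c=-R.T@m['tvec']
    uv=np.float64(uv).reshape(-1,2)
    d=(R.T@np.linalg.inv(m['intrinsics'])@np.c_[uv,np.ones(len(uv))].T).T
    return c+d*((z-c[2])/d[:,2])[:,None]
E
python3 - <<'E'
from h import *
im=cv2.imread('pics/top0.png'); m=optics.camera_model('top')
L={'oblong':((147,205),(172,170),.058),'small':((199,200),(327,201),.066),'large':((262,197),(231,168),.084),'square':((356,164),(291,165),.074)}
for k,(l,c,h) in L.items():
    print(k,'lid',unproj(m,l,.019)[0].round(3),'can',unproj(m,c,h)[0].round(3))
w=optics.camera_model('wrist'); R=cv2.Rodrigues(w['rvec'])[0]
s=env.state(); print('cam c',-R.T@w['tvec'],'fwd',R[2],'x',R[0],w['intrinsics'])
T=cv2.Rodrigues(cv2.Rodrigues(m['rvec'])[0])[0]; print('topc',-cv2.Rodrigues(m['rvec'])[0].T@m['tvec'])
cv2.imwrite('pics/c1.png',cv2.resize(im[140:225,120:380],None,fx=3,fy=3,interpolation=cv2.INTER_CUBIC))
cv2.imwrite('pics/w0.png',optics.get_image('wrist')[:,:,::-1])
E
```

```text
oblong lid [0.424 0.339 0.019] can [0.535 0.25  0.058]
small lid [0.438 0.168 0.019] can [ 0.429 -0.245  0.066]
large lid [ 0.446 -0.039  0.019] can [0.537 0.059 0.084]
square lid [ 0.55  -0.35   0.019] can [ 0.545 -0.131  0.074]
cam c [0.1912222  0.59848846 0.38483431] fwd [ 0.24765936 -0.11570058 -0.96191383] x [ 0.41881025  0.9080727  -0.00139541] [[339.3695362    0.         255.18950387]
 [  0.         339.3695362  193.78722559]
 [  0.           0.           1.        ]]
topc [ 0.40457512 -0.00399305  1.59188635]
```

View pics/c1.png

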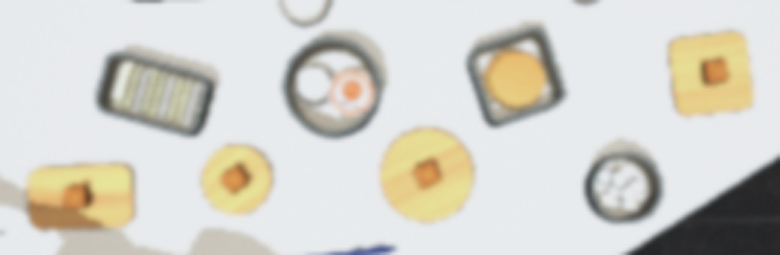

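View pics/w0.png

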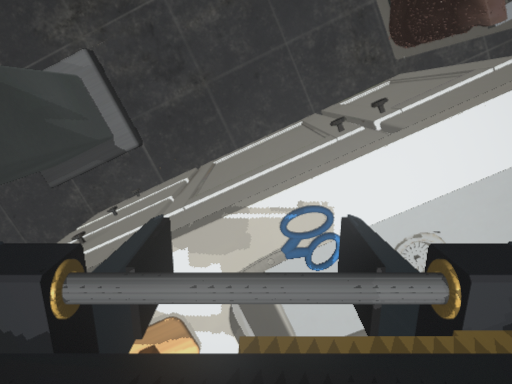

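The wrist view (yaw 2.7) shows the area straight under the camera at about row 104, and rows below about 220 are blocked by the fingers. I'll survey with yaw 0.

```bash
python3 - <<'E'
from h import *
import pickle
out=[]
for i,(x,y) in enumerate([(.40,.28),(.40,.06),(.40,-.16),(.40,-.30)]):
    for z in (.25,.22,.20):
        try: env.move_to([x,y,z],[np.pi,0,0]); break
        except env.MotionError as e: print(i,z,e)
    env.dwell(.15)
    m=optics.camera_model('wrist'); im=optics.get_image('wrist'); out.append((m,im))
    R=cv2.Rodrigues(m['rvec'])[0]; s=env.state(); print(i,s['time_s'],s['tool_pos'],s['joints'],-R.T@m['tvec'])
pickle.dump(out,open('v.pkl','wb'))
a=[o[1][:,:,::-1] for o in out]
g=np.vstack([np.hstack(a[:2]),np.hstack(a[2:])])
cv2.imwrite('pics/g1.png',cv2.resize(g,(800,600),interpolation=cv2.INTER_AREA))
E
```

```text
0 2.2917 [0.39992853 0.28024353 0.24994235] [4.88833093e-01 2.74422293e-01 1.63674959e+00 5.27522772e-05
 1.23048958e+00 2.05881785e+00] [0.47721379 0.27897393 0.41037069]
1 3.375 [0.40022026 0.06098003 0.24995161] [3.33984458e-03 1.50658798e-01 1.80960622e+00 1.36110197e-04
 1.18132205e+00 1.57238413e+00] [0.47753299 0.05979527 0.41040491]
2 4.4583 [ 0.40024293 -0.15879179  0.25001469] [-5.16691647e-01  1.89462290e-01  1.75805843e+00  1.87969360e-04
  1.19415484e+00  1.05219381e+00] [ 0.4775291  -0.15993612  0.41044699]
3 5.275 [ 0.40021566 -0.29895301  0.25012009] [-7.61249111e-01  2.90454956e-01  1.61193892e+00  1.38707654e-04
  1.23926055e+00  8.08114365e-01] [ 0.47744767 -0.30025253  0.41048119]
```

View pics/g1.png

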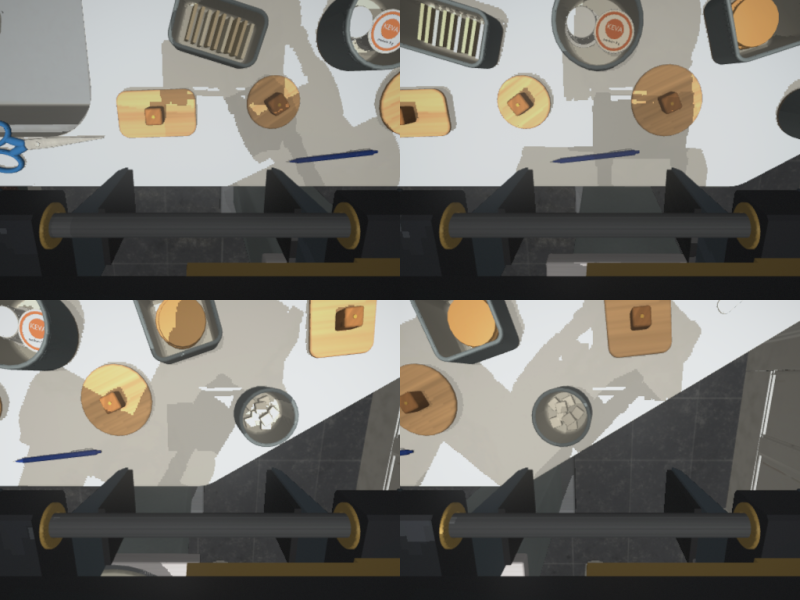

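Survey views: every lid and canister is visible, some cut at the upper edge. I'll take a farther row of views and then fit silhouettes.

```bash
cat >> h.py <<'E'
from scipy.optimize import minimize
CAN={'large':(.104,.104,.084,1),'small':(.078,.078,.066,1),'square':(.088,.088,.074,0),'oblong':(.070,.116,.058,0)}
def outline(w,d,rnd,r=.014):
    t=np.linspace(0,2*np.pi,73)[:-1]
    if rnd: return np.c_[np.cos(t),np.sin(t)]*w/2
    c,s=np.cos(t),np.sin(t)
    return np.c_[np.sign(c.round(9))*(w/2-r)+r*c,np.sign(s.round(9))*(d/2-r)+r*s]
def hull(m,o,p,zs,S=1):
    x,y,a=p; R=np.array([[np.cos(a),-np.sin(a)],[np.sin(a),np.cos(a)]])
    q=o@R.T+[x,y]
    P=np.vstack([np.c_[q,np.full(len(q),z)] for z in zs])
    return cv2.convexHull(np.float32(proj(m,P)))
def render(h,shape):
    im=np.zeros(shape,np.uint8); cv2.fillConvexPoly(im,np.int32((h*16).round()),255,cv2.LINE_AA,4); return im
def woodmask(im):
    hsv=cv2.cvtColor(im,cv2.COLOR_RGB2HSV); return ((hsv[...,1]>85)&(hsv[...,0]<30)&(hsv[...,2]>40)).astype(np.uint8)*255
def canmask(im):
    v=im.astype(int); return ((v.max(2)<135)&(v[...,2]>=v[...,0]-2)).astype(np.uint8)*255
def fit(m,im,name,kind,p0):
    w,d,H,rnd=CAN[name]; o=outline(w,d,rnd); zs=(0,H) if kind=='can' else (.012,.019)
    mk=(canmask if kind=='can' else woodmask)(im); sh=mk.shape
    roi=cv2.dilate(render(hull(m,o,p0,zs),sh),np.ones((25,25)))
    n,l,st,_=cv2.connectedComponentsWithStats(cv2.bitwise_and(cv2.morphologyEx(mk,cv2.MORPH_OPEN,np.ones((2,2))),roi))
    if n<2: return None
    k=1+np.argmax(st[1:,4]); pts=cv2.findContours((l==k).astype(np.uint8),cv2.RETR_EXTERNAL,cv2.CHAIN_APPROX_NONE)[0]
    hh=cv2.convexHull(np.vstack(pts)); x,y,W,D=cv2.boundingRect(hh)
    if x<2 or y<2 or x+W>sh[1]-2 or y+D>215: return None
    T=np.zeros(sh,np.uint8); cv2.fillConvexPoly(T,hh,255); T=T.astype(np.float32)/255
    A=np.array([.01,.01,.15])
    def cost(u):
        p=p0+u*A
        if rnd:p=np.r_[p[:2],0]
        r=render(hull(m,o,p,zs),sh)/255.; return np.abs(r-T).sum()/T.sum()
    b=min((minimize(cost,[0,0,a],method='Nelder-Mead',options=dict(initial_simplex=np.array([[0,0,a],[.8,0,a],[0,.8,a],[0,0,a+.8]]))) for a in (-1,0,1)),key=lambda b:b.fun)
    return p0+b.x*A,b.fun
E
cat > meas.py <<'E'
from h import *
import pickle
out=pickle.load(open('v.pkl','rb'))
P0={('oblong','lid'):(.424,.339,1.57-1.57),('small','lid'):(.438,.168,0),('large','lid'):(.446,-.039,0),('square','lid'):(.55,-.35,0.05),
('oblong','can'):(.535,.25,-.25+0),('small','can'):(.429,-.245,0),('large','can'):(.537,.059,0),('square','can'):(.545,-.131,.25)}
E
python3 - <<'E'
from meas import *
for i,(x,y) in enumerate([(.49,-.27),(.49,-.08),(.49,.10),(.49,.28)]):
    env.move_to([x,y,.25],[np.pi,0,0]); env.dwell(.15)
    out.append((optics.camera_model('wrist'),optics.get_image('wrist')))
pickle.dump(out,open('v.pkl','wb')); print(env.state()['time_s'])
for (n,k),p in P0.items():
    for i,(m,im) in enumerate(out):
        q=proj(m,[*p[:2],.03])[0]
        if not(20<q[0]<490 and 20<q[1]<200): continue
        f=fit(m,im,n,k,np.array(p))
        if f: print(n,k,i,f[0].round(4),round(f[1],3))
a=[o[1][:,:,::-1] for o in out[4:]]
cv2.imwrite('pics/g2.png',cv2.resize(np.vstack([np.hstack(a[:2]),np.hstack(a[2:])]),(800,600),interpolation=cv2.INTER_AREA))
E
```

```text
8.825
oblong lid 0 [0.4222 0.3409 0.0291] 0.058
small lid 0 [ 0.438   0.1696 -0.0881] 0.08
small lid 1 [ 0.4383  0.1693 -0.0597] 0.082
large lid 1 [ 0.4403 -0.0393 -0.0848] 0.058
large lid 2 [ 0.4407 -0.0394 -0.1006] 0.061
square lid 4 [ 0.5479 -0.3532  0.1066] 0.053
oblong can 6 [ 0.5333  0.2541 -0.248 ] 0.198
oblong can 7 [ 0.5327  0.2558 -0.2802] 0.037
small can 2 [ 0.4284 -0.2452 -0.1593] 0.923
small can 3 [ 0.4234 -0.2518 -0.0367] 0.062
large can 5 [ 0.5389  0.0535 -0.0926] 0.65
large can 6 [ 0.5351  0.0616 -0.1122] 0.036
square can 4 [ 0.5414 -0.1933  1.3177] 2.049
square can 5 [ 0.5445 -0.1358  0.318 ] 0.032
```

View pics/g2.png

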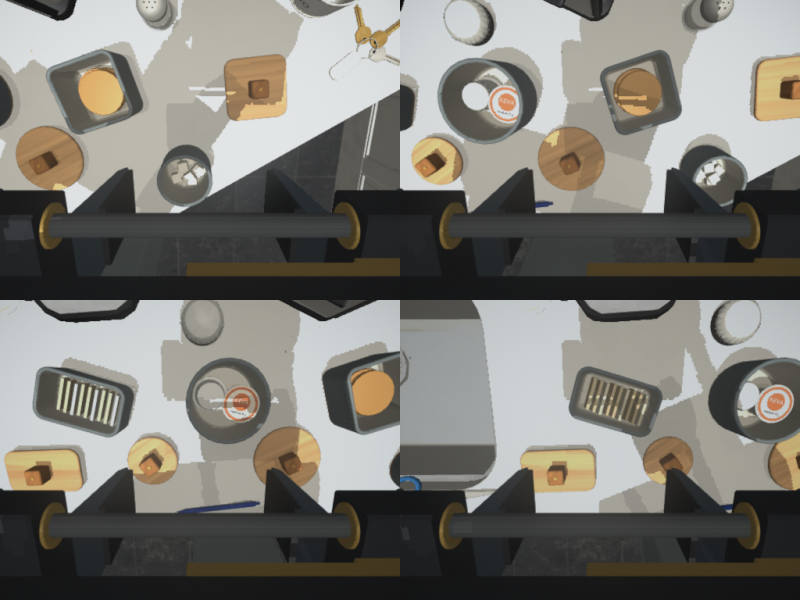

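```bash
cat >> meas.py <<'E'
B={('oblong','lid'):(.4222,.3409,.029),('small','lid'):(.4382,.1695,0),('large','lid'):(.4405,-.0393,0),('square','lid'):(.5479,-.3532,0.107),
('oblong','can'):(.5327,.2558,-.28),('small','can'):(.4234,-.2518,0),('large','can'):(.5351,.0616,0),('square','can'):(.5445,-.1358,.318)}
KN=outline(.024,.024,0,.001)
def knob(m,im,p):
    "knob (x,y,yaw) by the contrast across its projected hull in redness"
    lab=cv2.GaussianBlur(cv2.cvtColor(im,cv2.COLOR_RGB2LAB),(3,3),0).astype(float)
    v=lab[...,1]-.0*lab[...,0]
    best=None
    for a in np.deg2rad(np.arange(-45,45,3)):
      for dx in np.arange(-.006,.0061,.002):
        for dy in np.arange(-.006,.0061,.002):
          q=(p[0]+dx,p[1]+dy,a); r=render(hull(m,KN,q,(.019,.047)),v.shape)
          ring=cv2.dilate(r,np.ones((9,9)))>0; ins=r>127; 
          x=np.r_[v[ins],v[ring&~ins]]
          c=np.var(v[ins])*ins.sum()+np.var(v[ring&~ins])*(ring&~ins).sum()
          c/=np.var(x)*len(x)
          if best is None or c<best[0]: best=(c,q)
    return best
E
python3 - <<'E'
from meas import *
tiles=[]
for n,i in (('oblong',0),('small',1),('large',2),('square',4),('small',0),('large',1)):
    m,im=out[i]; b=knob(m,im,B[n,'lid']); print(n,i,round(b[0],3),np.round(b[1],4))
    if len(tiles)<4:
        v=cv2.resize(im[:,:,::-1],None,fx=3,fy=3); s=lambda h:np.int32(h*3+1)
        cv2.polylines(v,[s(hull(m,outline(*CAN[n][:2],CAN[n][3]),B[n,'lid'],(.019,)))],True,(0,255,0))
        cv2.polylines(v,[s(hull(m,KN,b[1],(.019,.047)))],True,(255,0,0))
        c=s(proj(m,[*B[n,'lid'][:2],.02]))[0]; y=max(c[1]-140,0); x=max(c[0]-97,0); tiles.append(cv2.resize(v[y:y+280,x:x+195],(195,280)))
t2=[]
for n,i in (('oblong',7),('small',3),('large',6),('square',5)):
    m,im=out[i]; w,d,H,r=CAN[n]; p=B[n,'can']
    v=cv2.resize(im[:,:,::-1],None,fx=2,fy=2); s=lambda h:np.int32(h*2+.5)
    for e,z in ((0,H),(.005,H),(0,0)):
        cv2.polylines(v,[s(hull(m,outline(w-2*e,d-2*e,r),p,(z,)))],True,(0,255,0))
    c=s(proj(m,[*p[:2],H]))[0]; y=max(c[1]-140,0); x=max(c[0]-97,0); t2.append(cv2.resize(v[y:y+280,x:x+195],(195,280)))
cv2.imwrite('pics/o1.png',np.vstack([np.hstack(tiles),np.hstack(t2)]))
E
```

```text
oblong 0 0.584 [0.4242 0.3449 0.576 ]
small 1 0.38 [0.4402 0.1695 0.6283]
large 2 0.604 [ 0.4445 -0.0393  0.4189]
square 4 0.605 [ 0.5519 -0.3592  0.0524]
small 0 0.667 [0.4362 0.1635 0.6283]
large 1 0.652 [ 0.4405 -0.0453  0.5236]
```

View pics/o1.png

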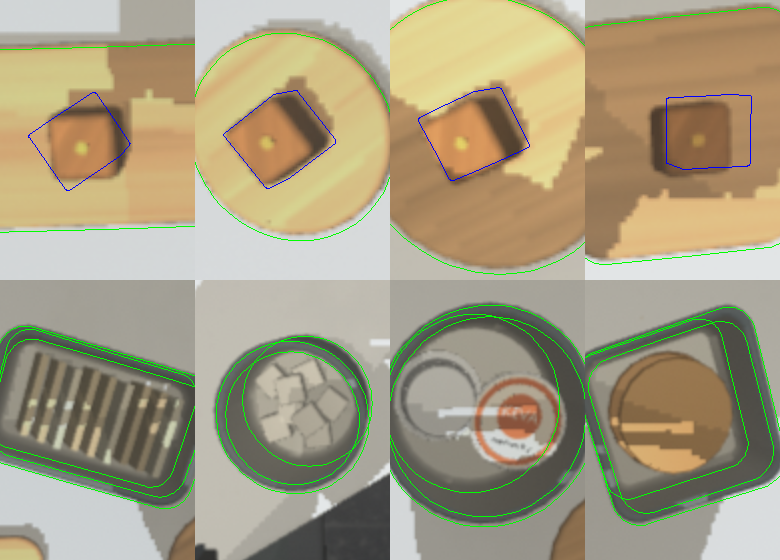

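Outlines match. The knobs of the oblong and square lids are along the lid sides; the small round lid's knob yaw is ≈0.63 and the large's ≈0.45. I'll start with the oblong lid.

```bash
cat > job.py <<'E'
from meas import *
def pick_place(n,gy,py):
    lid=B[n,'lid']; can=B[n,'can']; H=CAN[n][2]; G=.033
    o=lambda a:[np.pi,0,(a+np.pi)%(2*np.pi)-np.pi]
    env.move_to([*lid[:2],.16],o(gy)); env.line_to([*lid[:2],G+.001],feed=.12,contact_N=8)
    f0=env.state(); env.grab(15); s=env.state()
    print('grab z',f0['tool_pos'].round(4),'w',round(s['grip_width'],4),'F',s['gripper_force'])
    assert .018<s['grip_width']<.030
    zg=s['tool_pos'][2]
    env.line_to([*lid[:2],.20],feed=.15)
    env.move_to([*can[:2],.20],o(py)); zc=H-.012+zg
    print('w',env.state()['grip_width'])
    env.line_to([*can[:2],zc+.016],feed=.1)
    c=env.line_to([*can[:2],zc-.002],feed=.025,contact_N=5); s=env.state()
    print('contact',c,'dz',(s['tool_pos'][2]-zc).round(4),'F',s['force'].round(1),'t',s['time_s'])
    return abs(s['tool_pos'][2]-zc)<.0025
def release():
    p=env.state()['tool_pos']; env.ungrasp(); env.line_to([p[0],p[1],p[2]+.10],feed=.12); print(env.state()['time_s'])
E
python3 - <<'E'
from job import *
P=np.pi
if pick_place('oblong',P+.029,P-.28): release()
E
```

```text
grab z [0.4225 0.3411 0.0346] w 0.0237 F 14.999984800815582
w 0.024112462434336276
contact True dz -0.0003 F [0.9 3.3 1. ] t 17.3917
19.475
```

```bash
python3 - <<'E'
from job import *
P=np.pi
if pick_place('small',P+.628,P):
    release()
    if pick_place('large',P+.45,P): release()
E
```

```text
grab z [0.4385 0.1696 0.0345] w 0.024 F 15.000034421682358
w 0.02395933728890776
contact True dz -0.0002 F [0.7 1.7 1.6] t 27.2333
29.3167
grab z [ 0.4408 -0.0395  0.0345] w 0.0242 F 14.999938309192657
w 0.024114372556144553
contact True dz -0.0004 F [0.7 2.3 2.2] t 35.9417
38.025
```

```bash
python3 - <<'E'
from job import *
P=np.pi
if pick_place('square',P+.107,P+.318):
    release()
out=[]
for x,y in [(.49,-.2),(.49,.20)]:
    env.move_to([x,y,.25],[P,0,0]); env.dwell(.15)
    out.append((optics.camera_model('wrist'),optics.get_image('wrist')))
s=cv2.resize(optics.get_image('scene')[80:290,130:410],(800,600))
t=[]
for m,im in out:
    v=cv2.resize(im[:,:,::-1],None,fx=1.56,fy=1.56)
    for n,(w,d,H,r) in CAN.items():
        for z in (H+.007,H,0): cv2.polylines(v,[np.int32(1.56*hull(m,outline(w,d,r),B[n,'can'],(z,)))],True,(0,255,0))
    t.append(v[:300,:798])
cv2.imwrite('pics/end.png',np.vstack(t)); cv2.imwrite('pics/ends.png',s[:,:,::-1]); print(env.state()['time_s'])
E
```

```text
grab z [ 0.5483 -0.3535  0.0347] w 0.024 F 15.000051856040955
w 0.023756997809189516
contact True dz -0.0006 F [ 1.2 -0.7  2.4] t 45.5917
47.675
52.5083
```

View pics/end.png

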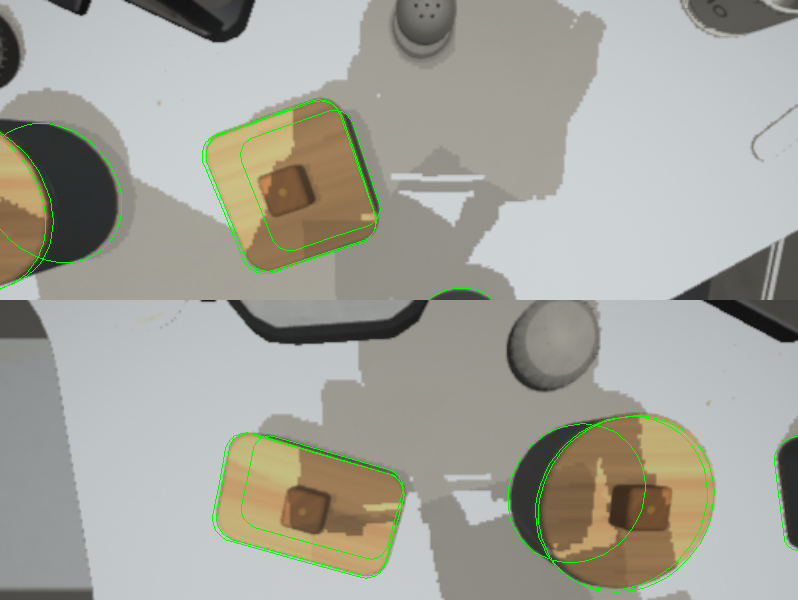

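View pics/ends.png

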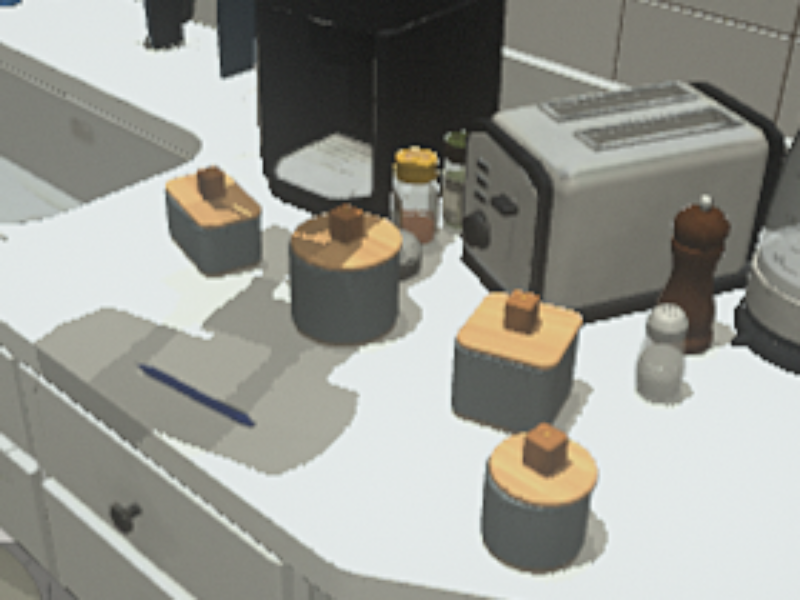

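The pictures show all four lids level and flush on their canisters, with the outlines where predicted (knobs at 285,190; 305,510; 645,507 in the wrist views, and the small round at 545,470 in the scene crop). The seating heights agree within 0.6 mm, so I'm handing in.

```bash
python3 -c "
from plant import finish_job
print(finish_job())"
```

```text
the job is handed in; nothing more can be done
None
```

All four canisters are closed with their matching lids, each seated within 0.6 mm of its expected height and level in the final pictures; the job was handed in at about 52.5 s of the 128 s allowed.

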